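# Making up the parcel kit and the filing kit from the desk stock

## Robot

A 7-joint arm with a two-finger parallel gripper is mounted at the origin on the work surface; the furniture and walls round the work are solid. World frame = base frame: x ahead of the robot, y to its left, z up, the work surface at z = 0. Lengths are in m, angles in rad, forces in N, time in s.
With the tool pointing down it reaches from about 0.425 to 0.875 m from the base axis. Payload 4.7 kg.
Tool frame: the origin (TCP) lies at the very end of the fingers, on their centre line; the grasp point (between the pads) lies 19 mm behind it; z points along the fingers, y is the line along which they close (so a half turn about z gives the same grasp; the last joint's range is limited). The gripper opens to 85 mm and grips with 20 to 120 N. Pads are 22 mm wide; open, the fingers measure 114 mm over their backs; the gripper's body (76 mm by 85 mm) begins 54 mm behind the grasp point. The pads swing forward as they close: fully open they stand 13 mm farther back than shut.
Start: joints at [-1.117, 0.321, -0.07, 1.45, 0.023, 1.371, -0.057], TCP at [0.277, 0.588, 0.231] pointing down, gripper open.
Joint ranges: [-2.86, 2.86], [-0.3, 2.09], [-1.38, 1.24], [0.06, 2.45], [-1.56, 4.7], [0.09, 2.05], [-2.69, 2.69]. Speed limits (rad/s): [2.57, 2.57, 3.14, 3.14, 3.14, 3.14, 3.14].

## Interface

Orientations are given as a unit quaternion [x, y, z, w].
In Python, from bench import manip gives the robot as it stands.
- The arm moves only by the tool arm_command, never from a script. Its argument "targets" is one flat list of numbers, 7 for each row, row after row: the shift along the tool's x, y, z in units of 0.05 m (1.0 is 0.05 m), then the turn, a rotation vector about the tool's x, y, z in units of 30 degrees (1.0 is 30 degrees), then the opening, from 0 (shut) to 1 (fully open). In form: [tx, ty, tz, rx, ry, rz, fingers, tx, ty, tz, rx, ry, rz, fingers, ...]. A call has 1 to 20 rows; each row shifts and turns the commanded pose from where the row before left it, along the tool's axes as they then stand; what a row does not reach is not made up. A row lasts 1/8 s, in which the tool goes at most 62.5 mm and 10.7 degrees, less where a joint would pass 70% of its speed; a pose out of reach is approached as far as the arm can. A call with a number of a shift or a turn outside -1 to 1 is refused whole. A call with a gripper value outside its range is refused whole. The fingers move at their own pace and stop on an object; "newtons" is the grip in N (left out, the last holds). Time passes only in rows, so rows that do not move let the fingers close. It gives the time, the measured TCP pose, the force, the opening and the grip force at its end, in the units of the state.
- manip.observe(): the state, without advancing time (a new reading comes with each control period).
- manip.capture(name): name is "scene" or "top" or "wrist"; returns a dict with "frame" (420x560x3 uint8, red, green, blue), "fx", "fy", "cx", "cy" (pixels), "dist" ([k1, k2, p1, p2, k3] as OpenCV has them; the pictures are not rectified), "eye" and "attitude" of the camera in the world. Camera axes: x right, y down, z forward; pixel columns grow to the right and rows downward; lengths in m; the calibration is good to about 2 mm. A picture is of the moment at which its call begins. There is no depth.
- manip.job_done(): hands the job in; it is judged then, once.
The state is a dict: "time_s": time; "q": joint angles; "joint_vel": joint speeds; "joint_torque": joint torques, N m; "ee_pos": TCP position; "tool_rot": TCP orientation; "wrist_force": force on the tool from outside, world axes, zero at the start; "wrist_torque": the same for the moment, N m; "finger_gap": finger opening in m; "gripper_force": force on a finger pad.
Only numpy, scipy, OpenCV 4.12 (cv2) and the standard library are available. Lean on these libraries where they do the work, as an engineer would, in place of code of your own. Each camera call takes 0.05 s, during which the arm holds its last target. There are 200 camera calls.

## Task

Make up the two desk kits from the stock lying on the left: the parcel kit, in the foam tray with three pockets, gets one glue stick, the tape measure and the block battery; the filing kit, in the tray with two pockets, gets the other glue stick and the box of staples. Seat each thing fully down in the pocket cut for its shape, the tape measure and the battery standing upright and the staple box flat as they stand now. The marker and the eraser belong to neither kit: leave them where they lie.

Things in the scene. Friction and masses are not known exactly. Their poses are not given: they have to be found in the camera images.
- parcel_tray: fixed three-pocket tray, 180 x 150 mm, dark foam; origin mid-underside, x from its white front card to the back. Rim 18, foam top 16, pocket floors 6 mm up. Pockets (centre; size in x, y, mm): glue stick (-40,0; 40,112), crossed by an equally deep finger scoop x -79 to -1, 44 wide in y; tape measure (42,38; 79,48) and battery (42,-40; 42,34), no scoops: hold these above the foam
- filing_tray: fixed two-pocket tray: shell, heights, axes, origin, glue pocket and its scoop just as in parcel_tray (size 180 x 150 mm, pocket floors 6 mm up, glue pocket (-40,0; 40,112)). Behind it only one pocket, for the staple box (42,0; 76 in x, 54 in y), long side along the tray's x, crossed by an equally deep finger scoop y -51 to 51, 44 wide in x
- glue_1: one of two equal glue sticks on its side: white barrel, dark grey cap, 95 mm long, 22 mm thick (shorter, thicker than the marker), 30 g. Origin: underside, mid-length, 1 mm to +x of the barrel's axis; y along the barrel, x across it (grasp across x), z up. A clip on the +x underside stops rolling
- glue_2: one of two equal glue sticks on its side: white barrel, dark grey cap, 95 mm long, 22 mm thick (shorter, thicker than the marker), 30 g. Origin: underside, mid-length, 1 mm to +x of the barrel's axis; y along the barrel, x across it (grasp across x), z up. A clip on the +x underside stops rolling
- tape_measure: sand-coloured tape measure in a rounded case, standing upright, 32 (x) x 63 (y) x 54 (z) mm, grasp across x. Origin: centre of its underside; the case itself spans y -32 to +26 mm, the tape's hook sits low at +y. 180 g
- battery: 9 V block battery standing upright with its two round terminals on top, 18 (x) x 26 (y) x 45 (z) mm, grasp across x. Origin: centre of its underside. It may stand either way round in its pocket, terminals up. 45 g
- staples: flat dark green-grey card box of staples with a pale top label, lying flat, 38 (x) x 60 (y) x 22 (z) mm, grasp across x. Origin: centre of its underside. 90 g
- marker: marker pen lying on its side, white barrel with dark grey cap, 132 mm long along y, 18 mm thick (longer and slimmer than the glue sticks). Origin: under its middle. Not wanted: stays where it lies
- eraser: small rubber eraser in a dark grey sleeve with a white end, 21 (x) x 44 (y) x 13 (z) mm. Origin: centre of its underside. Not wanted: stays where it lies
Things that resemble listed ones, but are neither listed nor needed, are in the scene too. What is shaped like the staples but blue or red is not meant.

How it is judged:
By the outcome, as a careful person would: the job done as asked, in the order asked, and still so for the second after the job is handed in, with the robot touching nothing.
It also fails if it takes over 112 s, if anything falls off the work surface, if the arm or the gripper's body presses on something with over 40 N, if the wrist force passes 120 N, or if a joint passes its speed limit or range.

## Working session

There is one attempt and no reset: what is moved stays moved. The work goes in short steps, Python scripts to look and compute and a tool call to move; the robot and the scene stay as the last step left them, time stands still between calls to the robot, and variables do not carry over. Pictures are saved under pics/ and viewed, at most 14 in all, crops included, and the job is handed in when it is done.

Besides the shell and the picture viewer there is one more tool, called by a JSON object that holds its "method" and its "body". arm_command: Moves the arm, as the interface text tells. Shifts and turns lie within -1 to 1; 1 stands for 0.05 m of shift or 30 degrees of turn. Its arguments: {"type":"object","properties":{"targets":{"type":"array"},"newtons":{"type":"number"}},"required":["targets"]}

```bash
mkdir -p pics; ls; cat > h.py <<'E'
import numpy as np, cv2
from scipy.spatial.transform import Rotation as R
from bench import manip
def rot(a):
    a=np.array(a,float)
    return a if a.shape==(3,3) else R.from_quat(a).as_matrix()
def px2w(c,uv,z):
    K=np.array([[c['fx'],0,c['cx']],[0,c['fy'],c['cy']],[0,0,1]]);uv=np.array(uv,float).reshape(-1,1,2)
    n=cv2.undistortPoints(uv,K,np.array(c['dist'],float)).reshape(-1,2)
    d=np.c_[n,np.ones(len(n))]@rot(c['attitude']).T;e=np.array(c['eye'])
    return e+d*((z-e[2])/d[:,2])[:,None]
def save(c,n,box=None,s=1):
    f=c['frame'][:,:,::-1]
    if box: f=f[box[1]:box[3],box[0]:box[2]]
    cv2.imwrite('pics/'+n+'.png',cv2.resize(f,None,fx=s,fy=s,interpolation=cv2.INTER_CUBIC))
E
python3 - <<'E'
from h import *
import pickle
o=manip.observe();print(o)
for n in('top','scene'):
    c=manip.capture(n);pickle.dump(c,open(n+'.pkl','wb'));save(c,n,None,1.4);print({k:v for k,v in c.items() if k!='frame'})
E
```

```text
pics
{'time_s': 0.0, 'q': array([-1.11690169,  0.32183761, -0.07008123,  1.45170952,  0.02259276,
        1.3708051 , -0.05687944]), 'joint_vel': array([ 0.00048903,  0.00042907,  0.00030035, -0.00048749,  0.00177457,
        0.00057315, -0.0019608 ]), 'joint_torque': array([ 7.39097436e-05, -4.93588936e+01, -3.82132223e-01, -3.14318848e+01,
        1.30390291e-02,  1.15645319e-02,  2.18530022e-05]), 'ee_pos': array([0.2765474 , 0.58762002, 0.23019667]), 'tool_rot': array([ 2.18106314e-01,  9.75924517e-01, -9.71782794e-04, -1.68737862e-04]), 'wrist_force': array([0.28711531, 0.05247941, 0.55964577]), 'wrist_torque': array([ 0.01831072,  0.01071034, -0.00470043]), 'gripper_force': 0.0, 'finger_gap': 0.08568558731041018}
{'fx': 446.92987594978837, 'fy': 446.92987594978837, 'cx': 281.453153016763, 'cy': 213.74855228900293, 'dist': array([-0.0303401,  0.       ,  0.       ,  0.       ,  0.       ]), 'eye': array([0.33948154, 0.03875237, 1.17848071]), 'attitude': array([-0.70403228,  0.70588421, -0.04667423,  0.06235025])}
{'fx': 499.65726913167225, 'fy': 499.65726913167225, 'cx': 276.2883821077452, 'cy': 200.5002624380548, 'dist': array([-0.14759905,  0.        ,  0.        ,  0.        ,  0.        ]), 'eye': array([-0.14596434,  1.00198323,  0.74973085]), 'attitude': array([-0.26865897,  0.82944554, -0.46840609,  0.1429622 ])}
```

View pics/top.png

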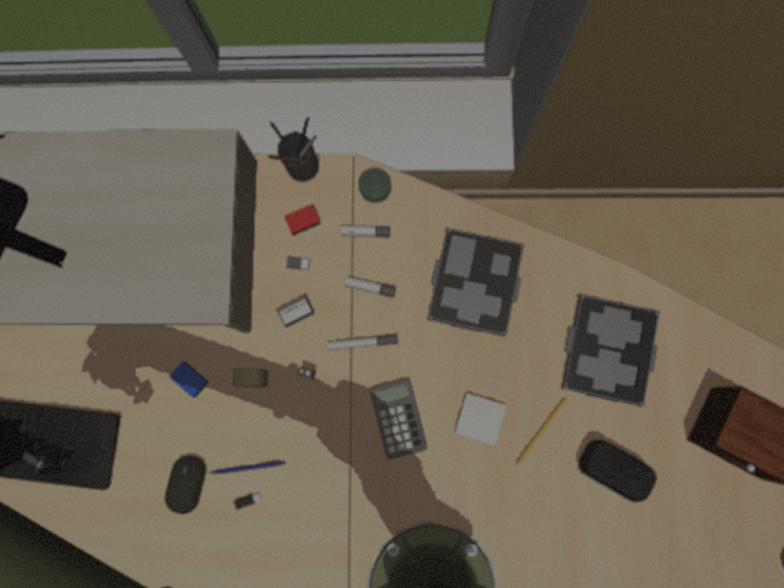

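View pics/scene.png

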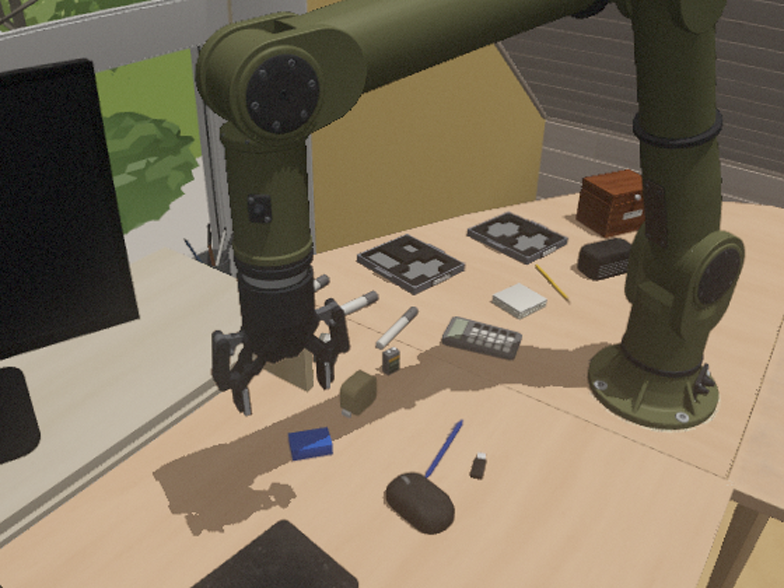

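The pictures show these candidates, in top.png pixels:
- **Glue sticks:** (365,231) and (370,288), both short and thick. The marker is the longer one at (363,341).
- **Staples:** (295,310), dark with a pale label. The red box (302,219) and blue box (188,379) are decoys.
- **Tape measure:** (250,377).
- **Battery:** (307,373).
- **Eraser:** (298,263), or the similar item at (247,500).
- **Trays:** parcel at (476,281), filing at (611,350).

Next I'll check these in close crops.

```bash
python3 - <<'E'
from h import *
import pickle
c=pickle.load(open('top.pkl','rb'))
save(c,'stock',(160,148,290,282),4.4); save(c,'trays',(300,160,475,292),4.5)
E
```

```text
(no output)
```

View pics/stock.png

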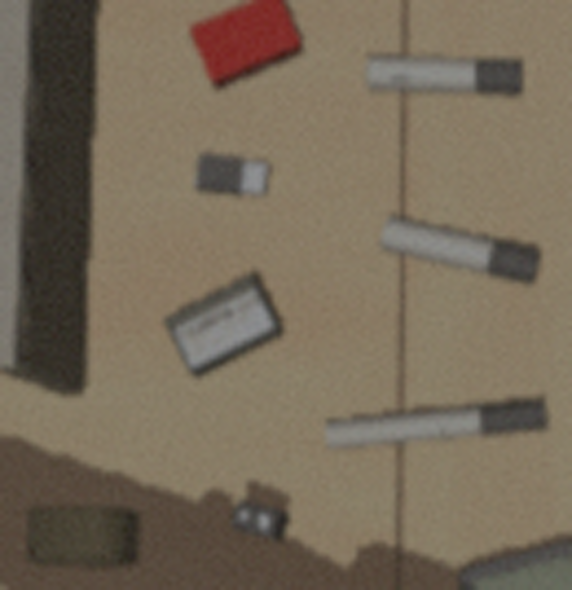

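View pics/trays.png

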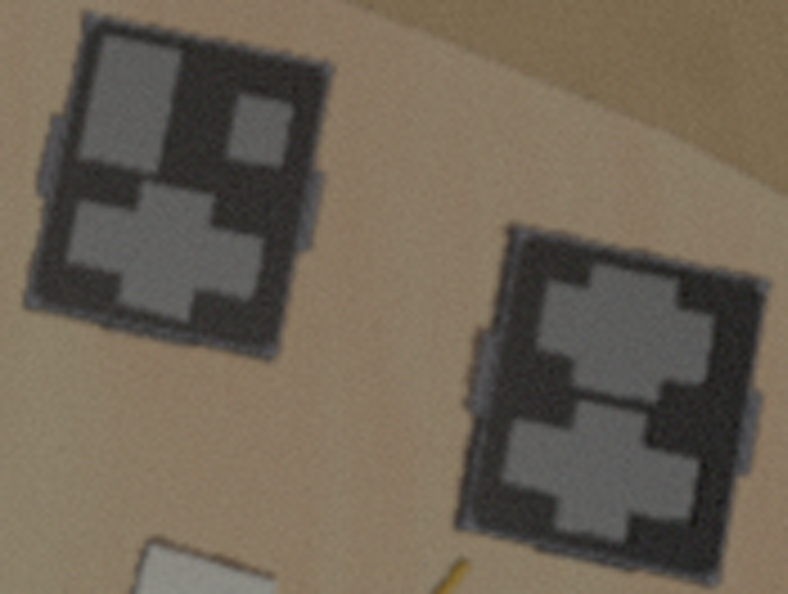

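The crops confirm the choices. In stock.png the glue sticks run (368,73)-(522,77) and (384,233)-(539,264), and the longer marker runs (327,434)-(546,413). The staples are at (225,324), the battery terminals at (242,513) and (265,520), and the tape case at (82,536). Both trays have the glue pocket, the cross with the narrow centre, at the lower, front side.

```bash
cat > loc.py <<'E'
from h import *
import pickle
c=pickle.load(open('top.pkl','rb'))
def S(p): return (np.array(p,float)+.5)/4.4-.5+[160,148]
def T(p): return (np.array(p,float)+.5)/4.5-.5+[300,160]
def deg(d): return np.degrees(np.arctan2(d[1],d[0]))
def out(n,cen,ax): print(n,np.round(cen,4)[:2],'ydir/axis deg %.1f'%deg(ax),'len %.4f'%np.linalg.norm(ax))
if __name__=='__main__':
    for n,a,b in(('glueA',(368,73),(522,77)),('glueB',(384,233),(539,264)),('marker',(327,434),(546,413))):
        w=px2w(c,S([a,b]),.011);out(n,w.mean(0),w[1]-w[0])
    w=px2w(c,S([(165,320),(257,272),(283,328),(197,377)]),.022);out('staples',w.mean(0),(w[1]+w[2]-w[0]-w[3])/2);print(np.linalg.norm(w[1]-w[2]))
    w=px2w(c,S([(242,513),(265,520)]),.045);out('batt',w.mean(0),w[1]-w[0])
    w=px2w(c,S([(30,537),(135,536)]),.054);out('tape',w.mean(0),w[1]-w[0])
    for n,k in(('parcel',[(88,17),(330,66),(275,357),(28,305)]),('filing',[(513,228),(768,283),(716,584),(460,528)])):
        w=px2w(c,T(k),.018);x=(w[0]+w[1]-w[2]-w[3])/2;out(n,w.mean(0),x);print(' w %.4f yaxis %.1f'%(np.linalg.norm((w[0]+w[3]-w[1]-w[2])/2),deg(w[0]+w[3]-w[1]-w[2])))
    M=rot(manip.observe()['tool_rot']);print(np.round(M,3))
    s=pickle.load(open('scene.pkl','rb'));s['frame']=np.clip(s['frame'].astype(float)*1.5,0,255).astype('uint8');save(s,'scrop',(225,235,305,305),7)
E
python3 loc.py
```

```text
glueA [0.6553 0.1204] ydir/axis deg -91.9 len 0.0945
glueB [0.5474 0.1098] ydir/axis deg -101.7 len 0.0958
marker [0.4416 0.1241] ydir/axis deg -84.7 len 0.1311
staples [0.5003 0.2497] ydir/axis deg -61.2 len 0.0601
0.03758454312402986
batt [0.3852 0.2267] ydir/axis deg -106.7 len 0.0140
tape [0.3735 0.3233] ydir/axis deg -89.5 len 0.0606
parcel [ 0.5544 -0.089 ] ydir/axis deg -12.2 len 0.1761
 w 0.1456 yaxis 77.8
filing [ 0.425  -0.3356] ydir/axis deg -12.8 len 0.1770
 w 0.1488 yaxis 77.4
[[-0.905  0.426 -0.001]
 [ 0.426  0.905 -0.002]
 [-0.    -0.002 -1.   ]]
```

View pics/scrop.png

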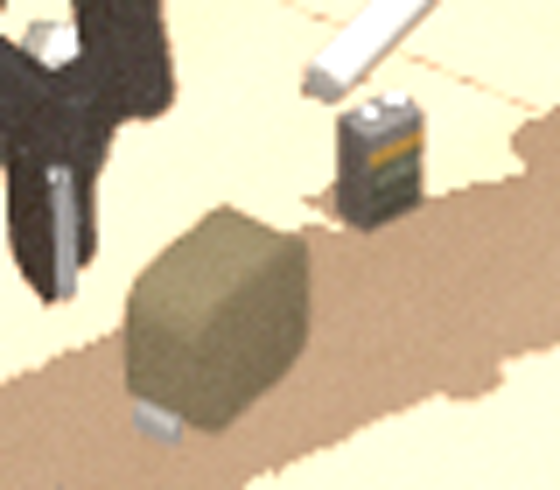

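The scene crop shows the tape's hook low at (157,420), facing +y, and the battery at (380,160). Next I'll write a small planner and plan the hover over glue A.

```bash
cat > plan.py <<'E'
# python3 plan.py x,y,z,closing_deg ...  -> turn then shift, in tool axes and units, each after the last
import sys
from h import *
o=manip.observe();p=np.array(o['ee_pos']);M=rot(o['tool_rot'])
print('t %.2f'%o['time_s'],'p',np.round(p,4),'ydeg %.1f'%np.degrees(np.arctan2(M[1,1],M[0,1])),'tilt',np.round(M[:2,2],4),'gap %.4f F %.1f'%(o['finger_gap'],o['gripper_force']),'W',np.round(o['wrist_force'],1),'q',np.round(o['q'],2))
for a in sys.argv[1:]:
    x,y,z,g=map(float,a.split(','))
    cur=np.degrees(np.arctan2(M[1,1],M[0,1]));d=(g-cur+90)%180-90
    g=np.radians(cur+d);Y=np.array([np.cos(g),np.sin(g),0]);Z=np.array([0,0,-1.]);X=np.cross(Y,Z)
    N=np.c_[X,Y,Z];rv=R.from_matrix(M.T@N).as_rotvec(degrees=True)/30
    M=N;s=N.T@(np.array([x,y,z])-p)/.05;p=np.array([x,y,z])
    print(a,'turn',np.round(rv,3),'shift',np.round(s,2))
E
cat > tray.py <<'E'
import sys,numpy as np
# tray frame -> world
TR={'p':(.5544,-.089,-12.3),'f':(.425,-.3356,-12.5)}
def tw(t,x,y):
    a,b,g=TR[t];g=np.radians(g);return np.round([a+x*np.cos(g)-y*np.sin(g),b+x*np.sin(g)+y*np.cos(g)],4)
for t,x,y,n in(('p',-.04,0,'glue'),('p',.042,.038,'tape'),('p',.042,-.04,'batt'),('f',-.04,0,'glue'),('f',.042,0,'staples')):print(t,n,tw(t,x,y))
E
python3 tray.py; python3 plan.py .40,.20,.20,-1.9 .655,.12,.20,-1.9
```

```text
p glue [ 0.5153 -0.0805]
p tape [ 0.6035 -0.0608]
p batt [ 0.5869 -0.137 ]
f glue [ 0.3859 -0.3269]
f staples [ 0.466  -0.3447]
t 0.10 p [0.2766 0.5877 0.2303] ydeg 64.8 tilt [-0.0007 -0.0016] gap 0.0857 F 0.0 W [ 0.1  0.3 -0.3] q [-1.12  0.32 -0.07  1.45  0.02  1.37 -0.06]
.40,.20,.20,-1.9 turn [-3.000e-03  2.000e-03  2.223e+00] shift [-7.67  2.72  0.61]
.655,.12,.20,-1.9 turn [ 0.  0. -0.] shift [-1.43  5.15  0.  ]
```

{"method": "arm_command", "body": {"targets": [0,0,0,0,0,0.3176,1,0,0,0,0,0,0.3176,1,0,0,0,0,0,0.3176,1,0,0,0,0,0,0.3176,1,0,0,0,0,0,0.3176,1,0,0,0,0,0,0.3176,1,0,0,0,0,0,0.3176,1,-0.77,0.27,0.06,0,0,0,1,-0.77,0.27,0.06,0,0,0,1,-0.77,0.27,0.06,0,0,0,1,-0.77,0.27,0.06,0,0,0,1,-0.77,0.27,0.06,0,0,0,1,-0.77,0.27,0.06,0,0,0,1,-0.77,0.27,0.06,0,0,0,1,-0.77,0.27,0.06,0,0,0,1,-0.77,0.27,0.06,0,0,0,1,-0.77,0.27,0.06,0,0,0,1]}}

```text
time_s: 2.22
ee_pos: [0.399, 0.1974, 0.201]
tool_rot: [0.719, 0.695, -0.0, -0.0]
wrist_force: [0.1, 0.3, 0.7]
finger_gap: 0.0854
gripper_force: 0.0
```

{"method": "arm_command", "body": {"targets": [-0.2,0.74,0,0,0,0,1,-0.2,0.74,0,0,0,0,1,-0.2,0.74,0,0,0,0,1,-0.2,0.74,0,0,0,0,1,-0.2,0.74,0,0,0,0,1,-0.2,0.74,0,0,0,0,1,-0.23,0.71,0,0,0,0,1,0,0,0,0,0,0,1]}}

```text
time_s: 3.22
ee_pos: [0.6553, 0.1166, 0.1999]
tool_rot: [0.72, 0.694, -0.001, 0.001]
wrist_force: [-0.6, -0.1, 0.0]
finger_gap: 0.0854
gripper_force: 0.0
```

```bash
python3 plan.py .655,.12,.20,-1.9; python3 - <<'E'
from h import *
import pickle
c=manip.capture('wrist');pickle.dump(c,open('w1.pkl','wb'));save(c,'w1',None,1.4);print(c['eye'],c['fx'],c['dist'])
E
```

```text
t 3.23 p [0.6553 0.1166 0.1999] ydeg -2.1 tilt [-0.0008 -0.0028] gap 0.0854 F 0.0 W [-0.6 -0.1  0. ] q [-0.62  0.4   0.54  1.47 -0.2   1.33 -0.11]
.655,.12,.20,-1.9 turn [-0.001  0.005 -0.006] shift [ 0.07 -0.01 -0.  ]
[0.65786704 0.19072549 0.3427544 ] 323.11190948963383 [-0.06377733  0.          0.          0.          0.        ]
```

View pics/w1.png

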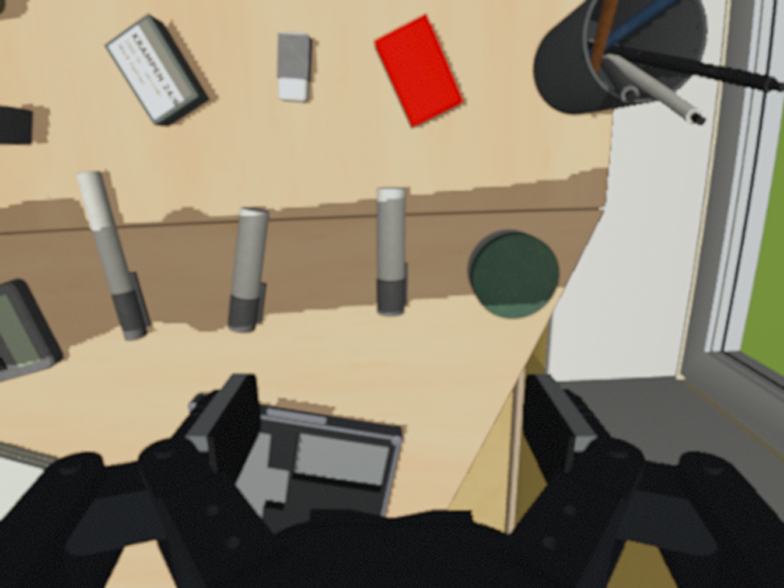

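w1.png shows glue A along (391,189)-(391,313), glue B along (253,210)-(241,328), the staples labelled "KRAMPEN" at (155,70), and the eraser and red box behind. I'll cross-check the positions from this view.

```bash
python3 - <<'E'
from loc import *
c=pickle.load(open('w1.pkl','rb'))
W=lambda p:(np.array(p,float)+.5)/1.4-.5
for n,a,b in(('A',(391,189),(391,313)),('B',(253.5,210),(241.5,328))):
    w=px2w(c,W([a,b]),.011);out(n,w.mean(0),w[1]-w[0])
w=px2w(c,W([(105,44),(151,15),(188,87),(152,123)]),.022);print(np.round(w,4))
w=px2w(c,W([(402,429),(303,417),(297,433),(296,471),(384,486)]),.017);print(np.round(w,4))
E
python3 plan.py .6553,.1204,.012,-2
```

```text
A [0.6555 0.1221] ydir/axis deg -92.1 len 0.0942
B [0.5458 0.1125] ydir/axis deg -102.9 len 0.0939
[[0.4716 0.2735 0.022 ]
 [0.5058 0.2884 0.022 ]
 [0.5246 0.2427 0.022 ]
 [0.4962 0.2214 0.022 ]]
[[ 0.6593 -0.0255  0.017 ]
 [ 0.5779 -0.0113  0.017 ]
 [ 0.5712 -0.0266  0.017 ]
 [ 0.5663 -0.065   0.017 ]
 [ 0.6419 -0.0832  0.017 ]]
t 3.27 p [0.654  0.1179 0.2002] ydeg -2.0 tilt [-0.0017 -0.0014] gap 0.0854 F 0.0 W [-0.9  0.2  0.4] q [-0.62  0.4   0.54  1.47 -0.2   1.33 -0.11]
.6553,.1204,.012,-2 turn [-0.003  0.003  0.   ] shift [0.05 0.02 3.76]
```

{"method": "arm_command", "body": {"targets": [0.05,0.02,0.7,0,0,0,0.6,0,0,0.8,0,0,0,0.6,0,0,0.8,0,0,0,0.6,0,0,0.8,0,0,0,0.6,0,0,0.4,0,0,0,0.6,0,0,0.2,0,0,0,0.6,0,0,0.2,0,0,0,0.6,0,0,0,0,0,0,0.6], "newtons": 30}}

```text
time_s: 4.28
ee_pos: [0.6552, 0.1215, 0.0066]
tool_rot: [0.719, 0.695, 0.0, 0.0]
wrist_force: [-0.8, -0.6, -0.0]
finger_gap: 0.0511
gripper_force: 0.0
```

{"method": "arm_command", "body": {"targets": [0,0,0,0,0,0,0,0,0,0,0,0,0,0,0,0,0,0,0,0,0,0,0,0,0,0,0,0,0,0,0,0,0,0,0,0,0,0,0,0,0,0]}}

```text
time_s: 5.03
ee_pos: [0.6558, 0.1215, 0.0074]
tool_rot: [0.719, 0.695, 0.001, 0.0]
wrist_force: [-0.2, -0.9, 5.8]
finger_gap: 0.0197
gripper_force: 30.2
```

{"method": "arm_command", "body": {"targets": [0,0,-0.1,0,0,0,0,0,0,-0.3,0,0,0,0,0,0,-0.6,0,0,0,0,0,0,-0.6,0,0,0,0,0,0,-0.6,0,0,0,0]}}

```text
time_s: 5.65
ee_pos: [0.655, 0.1213, 0.1181]
tool_rot: [0.719, 0.695, 0.0, 0.0]
wrist_force: [0.3, -0.5, -0.3]
finger_gap: 0.0193
gripper_force: 29.8
```

```bash
python3 plan.py .56,.02,.13,77.7 .5153,-.0805,.06,77.7; python3 - <<'E'
from h import *
import pickle
c=manip.capture('wrist');pickle.dump(c,open('w2.pkl','wb'));save(c,'w2',None,1.4)
E
```

```text
t 5.65 p [0.655  0.1213 0.1181] ydeg -1.9 tilt [0.0005 0.0001] gap 0.0193 F 29.8 W [ 0.3 -0.5 -0.3] q [-0.62  0.46  0.52  1.56 -0.24  1.18 -0.08]
.56,.02,.13,77.7 turn [ 1.000e-03  0.000e+00 -2.653e+00] shift [ 1.43 -2.38 -0.24]
.5153,-.0805,.06,77.7 turn [0. 0. 0.] shift [ 0.45 -2.15  1.4 ]
```

View pics/w2.png

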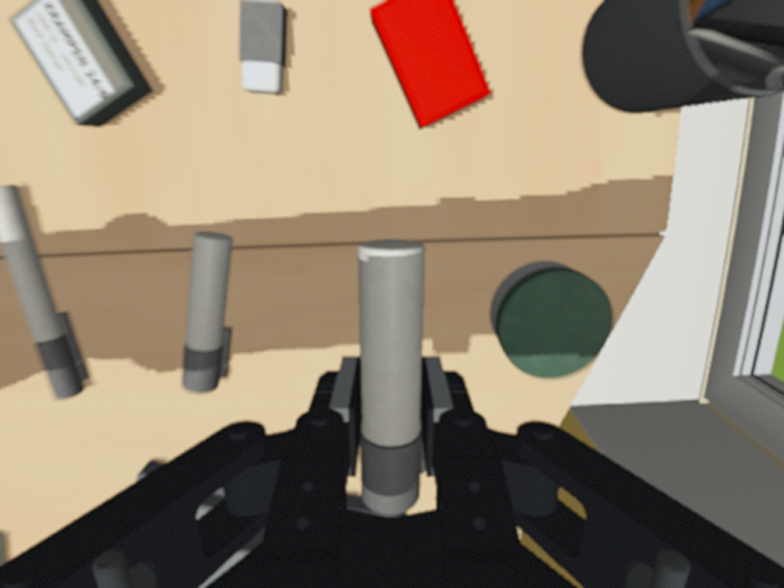

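The glue stick is held at mid-length, cap towards the gripper, with the barrel at (391,370). I'll check the tray poses once more using the pocket corners in the top view.

```bash
python3 - <<'E'
from loc import *
from tray import tw
def f(n,pts,t,x,y):
    w=px2w(c,T(pts),.011);print(n,np.round(w.mean(0)[:2],4),'model',tw(t,x,y))
f('tape',[(104,37),(183,50),(157,172),(80,157)],'p',.042,.038)
f('batt',[(237,94),(293,102),(283,167),(228,158)],'p',.042,-.04)
f('pglue',[(76,201),(67,258),(264,238),(255,300)],'p',-.04,0)
f('pglue2',[(144,181),(213,195),(188,321),(118,306)],'p',-.04,0)
f('fglue',[(513,423),(503,475),(699,460),(691,518)],'f',-.04,0)
f('fglue2',[(579,402),(650,412),(626,541),(556,530)],'f',-.04,0)
f('stap',[(594,265),(678,282),(660,402),(572,385)],'f',.042,0)
f('stap2',[(547,282),(538,345),(714,317),(704,377)],'f',.042,0)
E
python3 plan.py .58,.0,.12,-12.3 .5155,-.0805,.05,-12.3 .5155,-.0805,.016,-12.3
```

```text
p glue [ 0.5153 -0.0805]
p tape [ 0.6035 -0.0608]
p batt [ 0.5869 -0.137 ]
f glue [ 0.3859 -0.3269]
f staples [ 0.466  -0.3447]
tape [ 0.6046 -0.0616] model [ 0.6035 -0.0608]
batt [ 0.5882 -0.1376] model [ 0.5869 -0.137 ]
pglue [ 0.5173 -0.0802] model [ 0.5153 -0.0805]
pglue2 [ 0.5165 -0.0804] model [ 0.5153 -0.0805]
fglue [ 0.3882 -0.3284] model [ 0.3859 -0.3269]
fglue2 [ 0.3871 -0.3292] model [ 0.3859 -0.3269]
stap [ 0.4667 -0.3468] model [ 0.466  -0.3447]
stap2 [ 0.4685 -0.3467] model [ 0.466  -0.3447]
t 5.70 p [0.6576 0.1216 0.1228] ydeg -1.9 tilt [0.0071 0.002 ] gap 0.0193 F 29.8 W [1.7 0.4 2.9] q [-0.62  0.46  0.52  1.56 -0.24  1.19 -0.09]
.58,.0,.12,-12.3 turn [ 0.013 -0.006  0.346] shift [-2.71 -1.    0.06]
.5155,-.0805,.05,-12.3 turn [0. 0. 0.] shift [-1.85 -0.92  1.4 ]
.5155,-.0805,.016,-12.3 turn [0. 0. 0.] shift [0.   0.   0.68]
```

{"method": "arm_command", "body": {"targets": [0,0,0,0,0,0.173,0,0,0,0,0,0,0.173,0,-0.3,-0.13,0,0,0,0,0,-0.6,-0.25,0,0,0,0,0,-0.7,-0.28,0,0,0,0,0,-0.7,-0.28,0,0,0,0,0,-0.7,-0.28,0,0,0,0,0,-0.7,-0.28,0,0,0,0,0,-0.53,-0.23,0,0,0,0,0,-0.3,-0.12,0.3,0,0,0,0,0,0,0.5,0,0,0,0,0,0,0.54,0,0,0,0,0,0,0,0,0,0,0,0,0,0,0,0,0,0]}}

```text
time_s: 7.45
ee_pos: [0.517, -0.0802, 0.0496]
tool_rot: [0.778, 0.628, 0.0, 0.0]
wrist_force: [0.9, -0.4, -0.1]
finger_gap: 0.0193
gripper_force: 29.8
```

```bash
python3 plan.py .5165,-.0803,.016,-12.3
```

```text
t 7.45 p [ 0.517  -0.0802  0.0496] ydeg -12.2 tilt [ 0.0004 -0.0003] gap 0.0193 F 29.8 W [ 0.9 -0.4 -0.1] q [-0.49  0.26  0.66  1.98 -0.19  0.96  0.05]
.5165,-.0803,.016,-12.3 turn [0.001 0.    0.002] shift [-0.   -0.01  0.67]
```

{"method": "arm_command", "body": {"targets": [0,0,0.25,0,0,0,0,0,0,0.25,0,0,0,0,0,0,0.12,0,0,0,0,0,0,0.07,0,0,0,0,0,0,0,0,0,0,0]}}

```text
time_s: 8.07
ee_pos: [0.5164, -0.0803, 0.0146]
tool_rot: [0.779, 0.627, -0.0, -0.0]
wrist_force: [0.1, 0.2, -0.5]
finger_gap: 0.0197
gripper_force: 29.8
```

{"method": "arm_command", "body": {"targets": [0,0,0,0,0,0,0.45,0,0,0,0,0,0,0.45,0,0,0,0,0,0,0.45,0,0,-0.2,0,0,0,0.45,0,0,-0.4,0,0,0,0.45,0,0,-0.7,0,0,0,0.6,0,0,-0.7,0,0,0,0.6,0,0,-0.6,0,0,0,0.8,0,0,0,0,0,0,0.8]}}

```text
time_s: 9.2
ee_pos: [0.5185, -0.0806, 0.1479]
tool_rot: [0.779, 0.627, 0.003, 0.002]
wrist_force: [0.3, 0.2, -0.9]
finger_gap: 0.0686
gripper_force: 0.0
```

```bash
python3 plan.py .3735,.3235,.14,0.5
```

```text
t 9.20 p [ 0.5185 -0.0806  0.1479] ydeg -12.3 tilt [0.0059 0.0009] gap 0.0686 F 0.0 W [ 0.3  0.2 -0.9] q [-0.54  0.12  0.69  1.89 -0.09  1.15 -0.03]
.3735,.3235,.14,0.5 turn [ 0.011 -0.003 -0.426] shift [ 8.11 -2.83  0.16]
```

{"method": "arm_command", "body": {"targets": [0,0,0,0,0,-0.213,0.8,0,0,0,0,0,-0.213,0.9,0.4,-0.14,0,0,0,0,1,0.8,-0.28,0,0,0,0,1,0.8,-0.28,0,0,0,0,1,0.8,-0.28,0,0,0,0,1,0.8,-0.28,0,0,0,0,1,0.8,-0.28,0,0,0,0,1,0.8,-0.28,0,0,0,0,1,0.8,-0.28,0,0,0,0,1,0.8,-0.28,0,0,0,0,1,0.8,-0.28,0,0,0,0,1,0.5,-0.13,0,0,0,0,1,0,0,0,0,0,0,1,0,0,0,0,0,0,1]}}

```text
time_s: 11.08
ee_pos: [0.3736, 0.3221, 0.1442]
tool_rot: [0.704, 0.71, -0.001, 0.0]
wrist_force: [-0.6, 0.0, -0.4]
finger_gap: 0.0853
gripper_force: 0.0
```

```bash
python3 plan.py .3735,.3235,.14,0.5; python3 - <<'E'
from h import *
import pickle
c=manip.capture('wrist');pickle.dump(c,open('w3.pkl','wb'))
d=manip.capture('top');a=c['frame'];b=cv2.resize(d['frame'][150:300,300:480],None,fx=2.3,fy=2.3)
a=np.clip(a*1.2,0,255).astype('uint8')
m=np.zeros((420,560+b.shape[1],3),'uint8');m[:,:560]=a;m[:b.shape[0],560:]=b
m=cv2.resize(m,None,fx=.8,fy=.8);print(m.shape);cv2.imwrite('pics/w3.png',m[:,:,::-1])
E
```

```text
t 11.07 p [0.3736 0.3221 0.1442] ydeg 0.4 tilt [-0.0006 -0.0015] gap 0.0853 F 0.0 W [-0.6  0.  -0.4] q [-0.99  0.05  0.23  1.95 -0.01  1.14 -0.75]
.3735,.3235,.14,0.5 turn [-0.001  0.003 -0.002] shift [ 0.03 -0.    0.08]
(336, 779, 3)
```

View pics/w3.png

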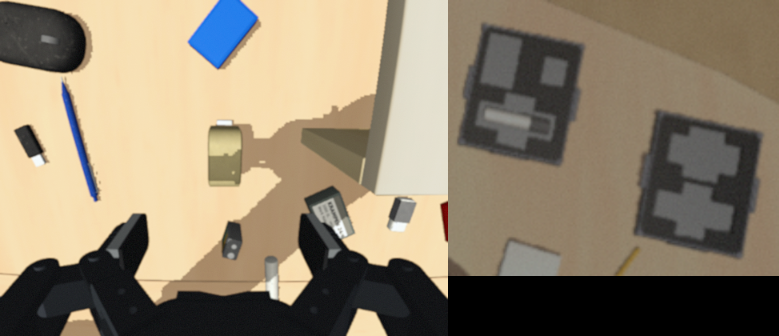

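w3.png shows glue A seated in the parcel tray at (515,120). The tape is at (225,155) with its hook at (225,122) on the +y side, and the battery is at (232,240).

```bash
python3 - <<'E'
from loc import *
c=pickle.load(open('w3.pkl','rb'))
W=lambda p:(np.array(p,float)+.5)/.8-.5
w=px2w(c,W([(208,127),(242,126),(241,181),(209,182)]),.050);print(np.round(w,4),w.mean(0))
w=px2w(c,W([(217,121),(233,121)]),.010);print(np.round(w,4))
w=px2w(c,W([(210,186),(240,185)]),.02);print(np.round(w,4))
E
python3 plan.py .3735,.3235,.14,0.5;
```

```text
[[0.3594 0.3637 0.05  ]
 [0.3905 0.3648 0.05  ]
 [0.391  0.3115 0.05  ]
 [0.3599 0.3102 0.05  ]] [0.37520246 0.33752324 0.05      ]
[[0.3667 0.3646 0.01  ]
 [0.3837 0.3647 0.01  ]]
[[0.3593 0.2946 0.02  ]
 [0.3924 0.296  0.02  ]]
t 11.18 p [0.3739 0.322  0.1446] ydeg 0.4 tilt [-0.0002 -0.0007] gap 0.0853 F 0.0 W [-0.2 -0.2 -0.2] q [-0.99  0.05  0.23  1.95 -0.01  1.14 -0.75]
.3735,.3235,.14,0.5 turn [-0.     0.001 -0.004] shift [ 0.03 -0.01  0.09]
```

{"method": "arm_command", "body": {"targets": [0.11,0.03,0.2,0,0,0,1,0,0,0.5,0,0,0,1,0,0,0.6,0,0,0,1,0,0,0.6,0,0,0,1,0,0,0.4,0,0,0,1,0,0,0.19,0,0,0,1,0,0,0,0,0,0,1,0,0,0,0,0,0,0,0,0,0,0,0,0,0,0,0,0,0,0,0,0,0,0,0,0,0,0,0,0,0,0,0,0,0,0,0,0,0,0,0,0,0], "newtons": 60}}

```text
time_s: 12.8
ee_pos: [0.3751, 0.3293, 0.0211]
tool_rot: [0.704, 0.71, 0.0, -0.0]
wrist_force: [-1.5, -1.8, 6.1]
finger_gap: 0.0312
gripper_force: 59.7
```

{"method": "arm_command", "body": {"targets": [0,0,-0.15,0,0,0,0,0,0,-0.5,0,0,0,0,0,0,-0.7,0,0,0,0,0,0,-0.5,0,0,0,0,0,0,-0.15,0,0,0,0,-0.2,0.12,0,0,0,0,0,-0.5,0.29,0,0,0,0,0,-0.7,0.4,0,0,0,0,0,-0.7,0.4,0,0,0,0,0,-0.7,0.4,0,0,0,0,0,-0.7,0.4,0,0,0,0,0,-0.7,0.4,0,0,0,0,0,-0.7,0.4,0,0,0,0,0,-0.7,0.4,0,0,0,0,0,-0.7,0.4,0,0,0,0,0,-0.7,0.4,0,0,0,0,0,-0.54,0.36,0,0,0,0,0,-0.3,0.16,0,0,0,0,0]}}

```text
time_s: 15.05
ee_pos: [0.6042, -0.064, 0.1187]
tool_rot: [0.705, 0.709, -0.002, -0.0]
wrist_force: [-0.4, 0.4, -1.1]
finger_gap: 0.031
gripper_force: 59.7
```

{"method": "arm_command", "body": {"targets": [0,0,0,0,0,-0.287,0,0,0,0,0,0,-0.287,0,0,0,0,0,0,-0.287,0,0,0,0,0,0,-0.287,0,0,0,0,0,0,-0.287,0,0,0,0,0,0,-0.287,0,0,0,0,0,0,-0.287,0,0,0,0,0,0,-0.287,0,0,0,0,0,0,-0.287,0,0,0,0,0,0,0,0,0,0,0,0,0,0,0]}}

```text
time_s: 16.42
ee_pos: [0.6044, -0.0609, 0.1198]
tool_rot: [0.106, 0.994, 0.0, -0.0]
wrist_force: [0.8, -0.3, -1.8]
finger_gap: 0.0313
gripper_force: 59.6
```

```bash
python3 plan.py .6045,-.0613,.06,77.7 .6045,-.0613,.0285,77.7; python3 - <<'E'
from h import *
import pickle
c=manip.capture('wrist');pickle.dump(c,open('w4.pkl','wb'));save(c,'w4',None,1.4)
E
```

```text
t 16.43 p [ 0.6044 -0.0609  0.1198] ydeg 77.9 tilt [-0.001   0.0002] gap 0.0313 F 59.6 W [ 0.8 -0.3 -1.8] q [-0.25  0.32  0.36  1.71 -0.12  1.14  1.51]
.6045,-.0613,.06,77.7 turn [-0.    -0.002  0.006] shift [-0.   -0.01  1.2 ]
.6045,-.0613,.0285,77.7 turn [0. 0. 0.] shift [0.   0.   0.63]
```

View pics/w4.png

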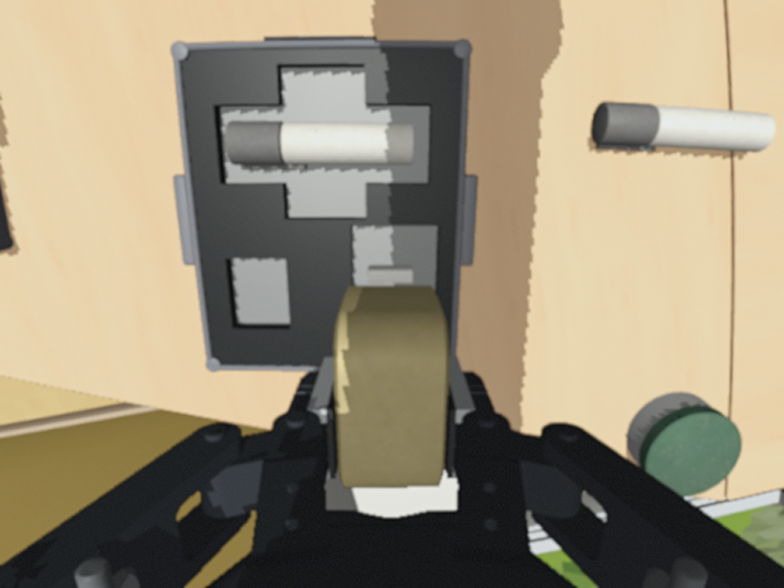

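w4.png shows the parcel tray upright, with the glue seated at (320,143) and the battery pocket at (260,292). The tape is held straight with its hook at (391,274). I'll refine the positions from it.

```bash
python3 - <<'E'
from loc import *
from tray import tw
c=pickle.load(open('w4.pkl','rb'))
W=lambda p:(np.array(p,float)+.5)/1.4-.5
w=px2w(c,W([(229,259),(287,258),(291,325),(234,327)]),.016);print('batt',w.mean(0).round(4),tw('p',.042,-.04))
w=px2w(c,W([(353,226),(437,226)]),.016);print('tape front',w.mean(0).round(4),tw('p',.0025,.038),deg(w[0]-w[1]))
w=px2w(c,W([(217,106),(430,106),(431,183),(222,183)]),.016);print('glue',w.mean(0).round(4))
w=px2w(c,W([(391,267),(391,275)]),.106);print('hook',w.round(4))
w=px2w(c,W([(346,287),(436,287)]),.14);print('case front top',w.round(4))
E
```

```text
p glue [ 0.5153 -0.0805]
p tape [ 0.6035 -0.0608]
p batt [ 0.5869 -0.137 ]
f glue [ 0.3859 -0.3269]
f staples [ 0.466  -0.3447]
batt [ 0.5878 -0.134   0.016 ] [ 0.5869 -0.137 ]
tape front [ 0.5668 -0.0506  0.016 ] [ 0.5649 -0.0524] -102.14372483157445
glue [ 0.5173 -0.0778  0.016 ]
hook [[ 0.568  -0.0532  0.106 ]
 [ 0.5709 -0.0538  0.106 ]]
case front top [[ 0.5632 -0.0652  0.14  ]
 [ 0.5685 -0.0403  0.14  ]]
```

{"method": "arm_command", "body": {"targets": [-0.09,0.02,0.3,0,0,0,0,0,0,0.6,0,0,0,0,0,0,0.4,0,0,0,0,0,0,0.25,0,0,0,0,0,0,0.15,0,0,0,0,0,0,0.12,0,0,0,0,0,0,0,0,0,0,0]}}

```text
time_s: 17.35
ee_pos: [0.6095, -0.061, 0.0294]
tool_rot: [0.105, 0.995, 0.0, 0.0]
wrist_force: [0.3, 0.1, -1.3]
finger_gap: 0.0312
gripper_force: 59.6
```

{"method": "arm_command", "body": {"targets": [0,0,0.03,0,0,0,0,0,0,0,0,0,0,0.6,0,0,0,0,0,0,0.6,0,0,0,0,0,0,0.6,0,0,0,0,0,0,0.6,0,0,-0.3,0,0,0,0.6,0,0,-0.7,0,0,0,0.6,0,0,-0.7,0,0,0,0.6,0,0,-0.5,0,0,0,0.6,0,0,-0.1,0,0,0,0.6]}}

```text
time_s: 18.6
ee_pos: [0.611, -0.0612, 0.1459]
tool_rot: [0.105, 0.995, 0.0, 0.002]
wrist_force: [0.8, 0.7, -0.6]
finger_gap: 0.0514
gripper_force: 0.0
```

```bash
python3 plan.py .3855,.2265,.14,-16.7
```

```text
t 18.60 p [ 0.611  -0.0612  0.1459] ydeg 78.0 tilt [0.005  0.0002] gap 0.0514 F 0.0 W [ 0.8  0.7 -0.6] q [-0.25  0.3   0.37  1.67 -0.12  1.18  1.51]
.3855,.2265,.14,-16.7 turn [-0.005  0.009 -2.844] shift [-4.22  5.97  0.12]
```

{"method": "arm_command", "body": {"targets": [0,0,0,0,0,0.3157,0.6,0,0,0,0,0,0.3157,0.6,0,0,0,0,0,0.3157,0.6,0,0,0,0,0,0.3157,0.6,0,0,0,0,0,0.3157,0.6,0,0,0,0,0,0.3157,0.6,0,0,0,0,0,0.3157,0.6,0,0,0,0,0,0.3157,0.6,0,0,0,0,0,0.3157,0.6,0,0,0,0,0,0.3157,0.6,0.47,-0.66,0,0,0,0,0.6,0.47,-0.66,0,0,0,0,0.6,0.47,-0.66,0,0,0,0,0.6,0.47,-0.66,0,0,0,0,0.6,0.47,-0.66,0,0,0,0,0.6,0.47,-0.66,0,0,0,0,0.6,0.47,-0.66,0,0,0,0,0.6,0.47,-0.66,0,0,0,0,0.6,0.46,-0.66,0,0,0,0,0.6]}}

```text
time_s: 20.98
ee_pos: [0.3843, 0.2272, 0.1423]
tool_rot: [0.802, 0.597, -0.0, -0.0]
wrist_force: [0.3, 0.6, -0.3]
finger_gap: 0.0513
gripper_force: 0.0
```

{"method": "arm_command", "body": {"targets": [0,0,0,0,0,0,0.7,0,0,0,0,0,0,0.7]}}

```text
time_s: 21.22
ee_pos: [0.3858, 0.2259, 0.1425]
tool_rot: [0.802, 0.597, -0.0, 0.0]
wrist_force: [0.2, -0.5, 0.6]
finger_gap: 0.0599
gripper_force: 0.0
```

```bash
python3 plan.py .3855,.2265,.14,-16.7; python3 - <<'E'
from h import *
import pickle
c=manip.capture('wrist');pickle.dump(c,open('w5.pkl','wb'))
d=manip.capture('top');a=np.clip(c['frame'][120:330,130:430]*1.3,0,255).astype('uint8');b=cv2.resize(d['frame'][150:250,300:390],None,fx=3,fy=3)
a=cv2.resize(a,None,fx=1.7,fy=1.7)
m=np.zeros((a.shape[0],510+b.shape[1],3),'uint8');m[:,:510]=a;m[:b.shape[0],510:]=b
print(m.shape);cv2.imwrite('pics/w5.png',m[:,:,::-1])
E
```

```text
t 21.23 p [0.3858 0.2259 0.1425] ydeg -16.7 tilt [-0.0002 -0.0008] gap 0.0599 F 0.0 W [ 0.2 -0.5  0.6] q [-0.94 -0.06  0.34  2.06  0.02  1.14 -0.9 ]
.3855,.2265,.14,-16.7 turn [ 0.     0.002 -0.001] shift [ 0.01 -0.01  0.05]
(357, 780, 3)
```

View pics/w5.png

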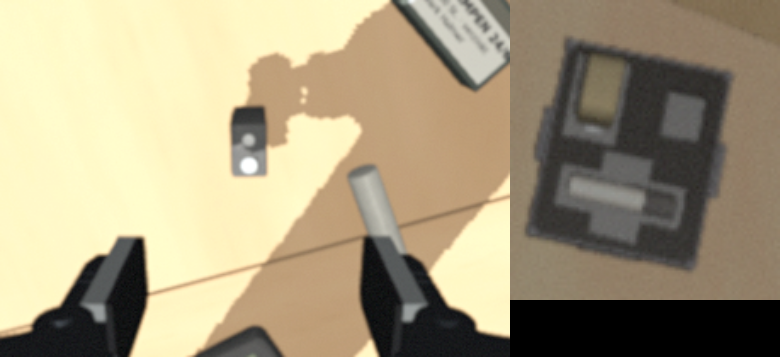

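w5.png shows the tape standing in its pocket at (600,90). The battery is straight under the gripper with terminals at (248,140) and (249,165), and the marker end is clear at (363,170).

```bash
python3 - <<'E'
from loc import *
c=pickle.load(open('w5.pkl','rb'))
W=lambda p:(np.array(p,float)+.5)/1.7-.5+[130,120]
w=px2w(c,W([(248,140),(249,165)]),.045);out('batt',w.mean(0),w[1]-w[0])
w=px2w(c,W([(232,176),(266,176)]),.042);out('near edge',w.mean(0),w[1]-w[0])
M=rot(manip.observe()['tool_rot']);print(((w.mean(0)-manip.observe()['ee_pos'])@M).round(4))
E
python3 plan.py .3855,.2265,.018,-16.7
```

```text
batt [0.3841 0.2284] ydir/axis deg -104.7 len 0.0119
near edge [0.3807 0.2166] ydir/axis deg -16.8 len 0.0159
[-0.0101 -0.0027  0.1006]
t 21.32 p [0.3863 0.2254 0.1426] ydeg -16.8 tilt [-0.0001 -0.0004] gap 0.0599 F 0.0 W [1.  0.5 0.6] q [-0.94 -0.06  0.34  2.05  0.02  1.14 -0.9 ]
.3855,.2265,.018,-16.7 turn [ 0.     0.001 -0.004] shift [ 0.02 -0.02  2.49]
```

{"method": "arm_command", "body": {"targets": [0.04,-0.04,0.2,0,0,0,0.6,0,0,0.6,0,0,0,0.6,0,0,0.6,0,0,0,0.6,0,0,0.5,0,0,0,0.6,0,0,0.4,0,0,0,0.6,0,0,0.22,0,0,0,0.6,0,0,0,0,0,0,0.6,0,0,0,0,0,0,0,0,0,0,0,0,0,0,0,0,0,0,0,0,0,0,0,0,0,0,0,0,0,0,0,0,0,0,0,0,0,0,0,0,0,0], "newtons": 40}}

```text
time_s: 22.95
ee_pos: [0.3851, 0.2296, 0.0177]
tool_rot: [0.802, 0.597, 0.001, -0.0]
wrist_force: [-1.0, -0.7, 6.3]
finger_gap: 0.0161
gripper_force: 40.3
```

{"method": "arm_command", "body": {"targets": [0,0,-0.15,0,0,0,0,0,0,-0.5,0,0,0,0,0,0,-0.7,0,0,0,0,0,0,-0.5,0,0,0,0,0,0,-0.15,0,0,0,0,-0.25,0.26,0,0,0,0,0,-0.5,0.51,0,0,0,0,0,-0.55,0.56,0,0,0,0,0,-0.55,0.56,0,0,0,0,0,-0.55,0.56,0,0,0,0,0,-0.55,0.56,0,0,0,0,0,-0.55,0.56,0,0,0,0,0,-0.55,0.56,0,0,0,0,0,-0.55,0.56,0,0,0,0,0,-0.55,0.56,0,0,0,0,0,-0.45,0.47,0,0,0,0,0,-0.24,0.26,0,0,0,0,0]}}

```text
time_s: 25.08
ee_pos: [0.5863, -0.1384, 0.1156]
tool_rot: [0.803, 0.596, -0.001, -0.0]
wrist_force: [-0.0, -0.1, -1.1]
finger_gap: 0.0165
gripper_force: 39.5
```

{"method": "arm_command", "body": {"targets": [0,0,0,0,0,0.317,0,0,0,0,0,0,0.317,0,0,0,0,0,0,0.317,0,0,0,0,0,0,0.317,0,0,0,0,0,0,0.317,0,0,0,0,0,0,0.317,0,0,0,0,0,0,0.317,0,0,0,0,0,0,0.317,0,0,0,0,0,0,0.317,0,0,0,0,0,0,0,0,0,0,0,0,0,0,0]}}

```text
time_s: 26.45
ee_pos: [0.5865, -0.136, 0.1164]
tool_rot: [0.994, -0.106, -0.0, -0.0]
wrist_force: [-0.1, -1.0, -0.4]
finger_gap: 0.0162
gripper_force: 39.5
```

```bash
python3 plan.py .588,-.1357,.06,77.7 .588,-.1357,.0255,77.7; python3 - <<'E'
from h import *
import pickle
c=manip.capture('wrist');pickle.dump(c,open('w6.pkl','wb'));save(c,'w6',None,1.4)
E
```

```text
t 26.45 p [ 0.5865 -0.136   0.1164] ydeg -102.1 tilt [-0.0007  0.0004] gap 0.0162 F 39.5 W [-0.1 -1.  -0.4] q [-0.6   0.45  0.99  1.74 -0.4   1.17 -1.28]
.588,-.1357,.06,77.7 turn [-0.001  0.002  0.006] shift [ 0.03 -0.01  1.13]
.588,-.1357,.0255,77.7 turn [0. 0. 0.] shift [0.   0.   0.69]
```

View pics/w6.png

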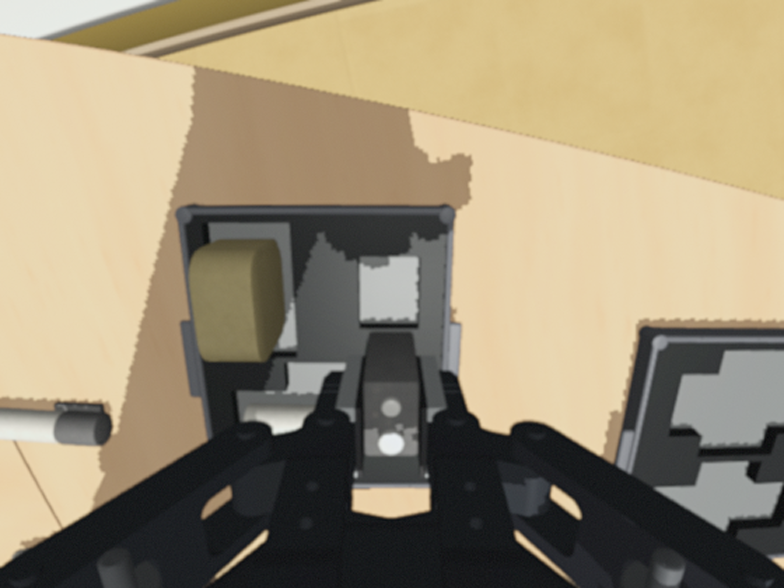

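w6.png shows the tape upright in its pocket at (237,300). The battery is held with terminals at (391,407) and (391,443), and its pocket opening spans (359,256)-(419,325). I'll compute the offset.

```bash
python3 - <<'E'
from loc import *
c=pickle.load(open('w6.pkl','rb'))
W=lambda p:(np.array(p,float)+.5)/1.4-.5
w=px2w(c,W([(359,256),(419,256),(419,325),(360,325)]),.016);print('pocket',w.mean(0).round(4),np.linalg.norm(w[0]-w[1]),np.linalg.norm(w[0]-w[3]))
w=px2w(c,W([(391,407),(391,443)]),.144);print('in hand',w.mean(0).round(4),w.round(4))
E
python3 plan.py .588,-.1357,.025,77.7
```

```text
pocket [ 0.5892 -0.1358  0.016 ] 0.03289195245809724 0.04032736363571849
in hand [ 0.5856 -0.1361  0.144 ] [[ 0.5916 -0.1374  0.144 ]
 [ 0.5796 -0.1348  0.144 ]]
t 26.50 p [ 0.5866 -0.1362  0.1166] ydeg -102.2 tilt [-0.0004  0.0005] gap 0.0162 F 39.5 W [-1.1 -1.3 -0.2] q [-0.6   0.45  0.99  1.74 -0.4   1.17 -1.28]
.588,-.1357,.025,77.7 turn [-0.001  0.001  0.005] shift [ 0.03 -0.01  1.83]
```

{"method": "arm_command", "body": {"targets": [0.06,-0.01,0.3,0,0,0,0,0,0,0.6,0,0,0,0,0,0,0.4,0,0,0,0,0,0,0.25,0,0,0,0,0,0,0.15,0,0,0,0,0,0,0.14,0,0,0,0,0,0,0,0,0,0,0,0,0,0,0,0,0,0]}}

```text
time_s: 27.5
ee_pos: [0.5902, -0.1369, 0.0254]
tool_rot: [0.994, -0.107, 0.0, -0.0]
wrist_force: [0.5, 0.4, -0.2]
finger_gap: 0.0163
gripper_force: 39.5
```

{"method": "arm_command", "body": {"targets": [0,0,0.03,0,0,0,0,0,0,0,0,0,0,0.42,0,0,0,0,0,0,0.42,0,0,0,0,0,0,0.42,0,0,0,0,0,0,0.42,0,0,-0.3,0,0,0,0.42,0,0,-0.7,0,0,0,0.42,0,0,-0.7,0,0,0,0.42,0,0,-0.6,0,0,0,0.6,0,0,0,0,0,0,0.6,0,0,0,0,0,-0.333,0.6,0,0,0,0,0,-0.333,0.6,0,0,0,0,0,-0.333,0.6,0,0,0,0,0,-0.333,0.6,0,0,0,0,0,-0.333,0.6,0,0,0,0,0,-0.333,0.6,0,0,0,0,0,-0.333,0.6,0,0,0,0,0,-0.333,0.6,0,0,0,0,0,-0.333,0.6,0,0,0,0,0,0,0.6]}}

```text
time_s: 30.0
ee_pos: [0.5893, -0.1367, 0.1378]
tool_rot: [0.78, 0.626, -0.0, -0.0]
wrist_force: [0.4, -0.1, -0.2]
finger_gap: 0.0511
gripper_force: 0.0
```

```bash
python3 plan.py .5466,.1112,.14,-12.3  .5466,.1112,.007,-12.3
```

```text
t 30.00 p [ 0.5893 -0.1367  0.1378] ydeg -12.5 tilt [-0.0009  0.0005] gap 0.0511 F 0.0 W [ 0.4 -0.1 -0.2] q [-0.39  0.34  0.7   1.71 -0.23  1.18  0.15]
.5466,.1112,.14,-12.3 turn [-0.002 -0.001 -0.007] shift [ 4.66 -1.89 -0.04]
.5466,.1112,.007,-12.3 turn [0. 0. 0.] shift [0.   0.   2.66]
```

{"method": "arm_command", "body": {"targets": [0.33,-0.14,0,0,0,0,0.6,0.6,-0.24,0,0,0,0,0.6,0.7,-0.28,0,0,0,0,0.6,0.7,-0.28,0,0,0,0,0.6,0.7,-0.28,0,0,0,0,0.6,0.7,-0.28,0,0,0,0,0.6,0.6,-0.25,0,0,0,0,0.6,0.33,-0.14,0.2,0,0,0,0.6,0,0,0.6,0,0,0,0.6,0,0,0.7,0,0,0,0.6,0,0,0.6,0,0,0,0.6,0,0,0.3,0,0,0,0.6,0,0,0.22,0,0,0,0.6,0,0,0,0,0,0,0.6], "newtons": 30}}

```text
time_s: 31.75
ee_pos: [0.5474, 0.111, 0.0071]
tool_rot: [0.779, 0.626, -0.0, -0.0]
wrist_force: [-0.2, -0.3, -0.9]
finger_gap: 0.0512
gripper_force: 0.0
```

```bash
python3 plan.py .5466,.1112,.007,-12.3; python3 - <<'E'
from h import *
c=manip.capture('wrist');d=manip.capture('top')
a=c['frame'];b=cv2.resize(d['frame'][150:250,300:390],None,fx=3.5,fy=3.5)
a=cv2.resize(a[150:],None,fx=.85,fy=.85)
m=np.zeros((350,476+b.shape[1],3),'uint8');m[:a.shape[0],:476]=a;m[:b.shape[0],476:]=b
print(m.shape);cv2.imwrite('pics/w7.png',m[:,:,::-1])
E
```

```text
t 31.75 p [0.5474 0.111  0.0071] ydeg -12.4 tilt [-0.0005 -0.0003] gap 0.0512 F 0.0 W [-0.2 -0.3 -0.9] q [-0.71  0.38  0.54  1.92 -0.25  0.9  -0.26]
.5466,.1112,.007,-12.3 turn [-0.001  0.001 -0.004] shift [ 0.   -0.02  0.  ]
(350, 791, 3)
```

View pics/w7.png

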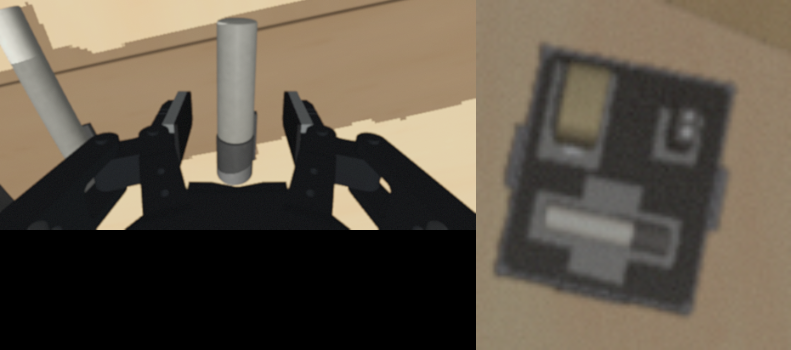

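w7.png shows the battery standing in its pocket with terminals at (687,117) and (683,132), and glue B centred between the fingers at (237,100). I'll grip it and lift.

{"method": "arm_command", "body": {"targets": [0,0,0,0,0,0,0,0,0,0,0,0,0,0,0,0,0,0,0,0,0,0,0,0,0,0,0,0,0,0,0,0,0,0,0,0,0,0,0,0,0,0,0,0,-0.1,0,0,0,0,0,0,-0.3,0,0,0,0,0,0,-0.6,0,0,0,0,0,0,-0.6,0,0,0,0,0,0,-0.4,0,0,0,0,0,0,0,0,0,0,0]}}

```text
time_s: 33.35
ee_pos: [0.5489, 0.1114, 0.1096]
tool_rot: [0.779, 0.627, 0.002, 0.001]
wrist_force: [0.2, -0.7, -0.9]
finger_gap: 0.0193
gripper_force: 29.6
```

{"method": "arm_command", "body": {"targets": [-0.3,-0.04,0,0,0,0,0,-0.6,-0.08,0,0,0,0,0,-0.75,-0.1,0,0,0,0,0,-0.75,-0.1,0,0,0,0,0,-0.75,-0.1,0,0,0,0,0,-0.75,-0.1,0,0,0,0,0,-0.75,-0.1,0,0,0,0,0,-0.75,-0.1,0,0,0,0,0,-0.75,-0.1,0,0,0,0,0,-0.75,-0.1,0,0,0,0,0,-0.75,-0.1,0,0,0,0,0,-0.75,-0.11,0,0,0,0,0,-0.57,-0.08,0,0,0,0,0,-0.3,-0.04,0,0,0,0,0,0,0,0,0,0,0,0,0,0,0,0,0,0,0]}}

```text
time_s: 35.35
ee_pos: [0.386, -0.3277, 0.1067]
tool_rot: [0.78, 0.626, 0.0, -0.001]
wrist_force: [1.3, -0.4, -0.4]
finger_gap: 0.0199
gripper_force: 29.6
```

```bash
python3 plan.py .3873,-.3285,.05,-12.5 .3873,-.3285,.0145,-12.5
```

```text
t 35.35 p [ 0.386  -0.3277  0.1067] ydeg -12.4 tilt [-0.0007  0.0013] gap 0.0199 F 29.6 W [ 1.3 -0.4 -0.4] q [-0.22  0.16  0.95  1.98 -0.15  1.07  0.58]
.3873,-.3285,.05,-12.5 turn [-0.002 -0.002  0.002] shift [-0.01  0.03  1.13]
.3873,-.3285,.0145,-12.5 turn [0. 0. 0.] shift [0.   0.   0.71]
```

{"method": "arm_command", "body": {"targets": [-0.01,0.03,0.4,0,0,0,0,0,0,0.6,0,0,0,0,0,0,0.4,0,0,0,0,0,0,0.25,0,0,0,0,0,0,0.13,0,0,0,0,0,0,0.06,0,0,0,0,0,0,0,0,0,0,0]}}

```text
time_s: 36.22
ee_pos: [0.3886, -0.3291, 0.0157]
tool_rot: [0.779, 0.627, 0.0, 0.0]
wrist_force: [0.8, 0.1, -0.2]
finger_gap: 0.0196
gripper_force: 29.6
```

{"method": "arm_command", "body": {"targets": [0,0,0.03,0,0,0,0,0,0,0,0,0,0,0.45,0,0,0,0,0,0,0.45,0,0,0,0,0,0,0.45,0,0,0,0,0,0,0.45,0,0,-0.2,0,0,0,0.45,0,0,-0.5,0,0,0,0.45,0,0,-0.7,0,0,0,0.45,0,0,-0.7,0,0,0,0.6,0,0,-0.4,0,0,0,0.8,0,0,0,0,0,-0.34,1,0,0,0,0,0,-0.34,1,0,0,0,0,0,-0.34,1,0,0,0,0,0,-0.34,1,0,0,0,0,0,0,1]}}

```text
time_s: 38.1
ee_pos: [0.3883, -0.3292, 0.1394]
tool_rot: [0.513, 0.858, 0.0, 0.0]
wrist_force: [-0.1, -0.1, 0.5]
finger_gap: 0.0851
gripper_force: 0.0
```

```bash
python3 plan.py .5,.25,.14,28.5
```

```text
t 38.10 p [ 0.3883 -0.3292  0.1394] ydeg 28.3 tilt [ 0.0008 -0.    ] gap 0.0851 F 0.0 W [-0.1 -0.1  0.5] q [-0.2   0.11  0.91  1.94 -0.1   1.14  1.24]
.5,.25,.14,28.5 turn [ 0.001  0.001 -0.008] shift [ 9.11  7.49 -0.01]
```

{"method": "arm_command", "body": {"targets": [0.305,0.245,0,0,0,0,1,0.607,0.5,0,0,0,0,1,0.607,0.5,0,0,0,0,1,0.607,0.5,0,0,0,0,1,0.607,0.5,0,0,0,0,1,0.607,0.5,0,0,0,0,1,0.607,0.5,0,0,0,0,1,0.607,0.5,0,0,0,0,1,0.607,0.5,0,0,0,0,1,0.607,0.5,0,0,0,0,1,0.607,0.5,0,0,0,0,1,0.607,0.5,0,0,0,0,1,0.607,0.5,0,0,0,0,1,0.607,0.5,0,0,0,0,1,0.607,0.5,0,0,0,0,1,0.305,0.245,0,0,0,0,1,0,0,0,0,0,0,1,0,0,0,0,0,0,1]}}

```text
time_s: 40.35
ee_pos: [0.5013, 0.2477, 0.1388]
tool_rot: [0.513, 0.858, -0.001, 0.0]
wrist_force: [-0.1, -0.2, 0.7]
finger_gap: 0.0856
gripper_force: 0.0
```

```bash
python3 plan.py .5,.25,.14,28.5; python3 - <<'E'
from h import *
import pickle
c=manip.capture('wrist');pickle.dump(c,open('w8.pkl','wb'));d=manip.capture('top')
a=cv2.resize(c['frame'][90:330,140:440],None,fx=1.7,fy=1.7);b=cv2.resize(d['frame'][205:295,395:475],None,fx=3.5,fy=3.5)
m=np.zeros((408,510+b.shape[1],3),'uint8');m[:a.shape[0],:510]=a;m[:b.shape[0],510:]=b
print(m.shape);cv2.imwrite('pics/w8.png',m[:,:,::-1])
E
```

```text
t 40.35 p [0.5013 0.2477 0.1388] ydeg 28.2 tilt [-0.0002 -0.0011] gap 0.0856 F 0.0 W [-0.1 -0.2  0.7] q [-0.8   0.2   0.33  1.81 -0.07  1.15  0.04]
.5,.25,.14,28.5 turn [-0.001  0.002 -0.009] shift [ 0.05  0.   -0.02]
(408, 790, 3)
```

View pics/w8.png

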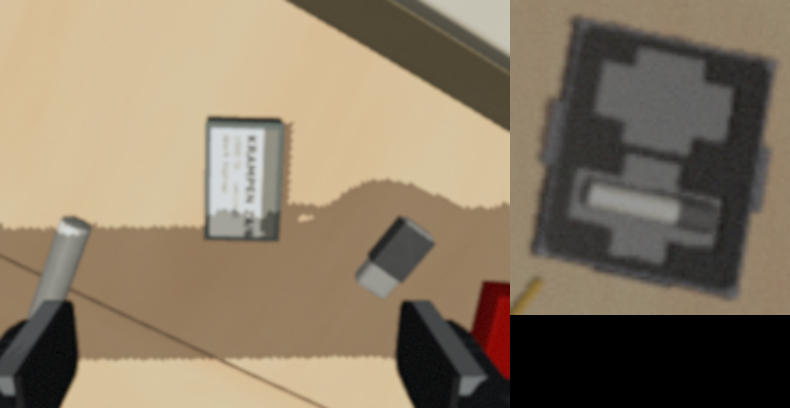

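w8.png shows glue B lying in the filing tray pocket at (650,205). The staples span (206,118)-(280,240) and are square to the gripper. The eraser is on the right, at (395,258), so I'll check its clearance.

```bash
python3 - <<'E'
from loc import *
c=pickle.load(open('w8.pkl','rb'));o=manip.observe();M=rot(o['tool_rot']);p=np.array(o['ee_pos'])
W=lambda p:(np.array(p,float)+.5)/1.7-.5+[140,90]
w=px2w(c,W([(207,122),(284,123),(280,240),(205,239)]),.022);out('stap',w.mean(0),(w[3]+w[2]-w[0]-w[1])/2);print(((w-p)@M)[:,:2].round(4))
w=px2w(c,W([(357,282),(383,298),(434,240),(403,217)]),.013);print('eraser\n',((w-p)@M)[:,:2].round(4))
w=px2w(c,W([(70,218)]),.011);print('marker end',((w-p)@M)[:,:2].round(4))
print(p)
E
```

```text
stap [0.5011 0.2552] ydir/axis deg -63.0 len 0.0590
[[ 0.0365 -0.0143]
 [ 0.036   0.0222]
 [-0.023   0.0216]
 [-0.0224 -0.0162]]
eraser
 [[-0.0504  0.0643]
 [-0.06    0.0792]
 [-0.0265  0.1035]
 [-0.0138  0.0859]]
marker end [[-0.0149 -0.0872]]
[0.50132483 0.24772494 0.13897178]
```

{"method": "arm_command", "body": {"targets": [0.13,0.07,0.2,0,0,0.04,0.8,0,0,0.6,0,0,0,0.8,0,0,0.6,0,0,0,0.8,0,0,0.6,0,0,0,0.8,0,0,0.4,0,0,0,0.8,0,0,0.18,0,0,0,0.8,0,0,0.1,0,0,0,0.8,0,0,0,0,0,0,0.8,0,0,0,0,0,0,0,0,0,0,0,0,0,0,0,0,0,0,0,0,0,0,0,0,0,0,0,0,0,0,0,0,0,0,0,0,0,0,0,0,0,0], "newtons": 45}}

```text
time_s: 42.2
ee_pos: [0.5018, 0.2575, 0.0058]
tool_rot: [0.521, 0.854, 0.001, 0.0]
wrist_force: [-0.8, -0.4, 6.3]
finger_gap: 0.0367
gripper_force: 47.2
```

{"method": "arm_command", "body": {"targets": [0,0,-0.15,0,0,0,0,0,0,-0.5,0,0,0,0,0,0,-0.7,0,0,0,0,0,0,-0.5,0,0,0,0,0,0,-0.15,0,0,0,0,-0.3,-0.18,0,0,0,0,0,-0.612,-0.362,0,0,0,0,0,-0.612,-0.362,0,0,0,0,0,-0.612,-0.362,0,0,0,0,0,-0.612,-0.362,0,0,0,0,0,-0.612,-0.362,0,0,0,0,0,-0.612,-0.362,0,0,0,0,0,-0.612,-0.362,0,0,0,0,0,-0.612,-0.362,0,0,0,0,0,-0.612,-0.362,0,0,0,0,0,-0.612,-0.362,0,0,0,0,0,-0.612,-0.362,0,0,0,0,0,-0.612,-0.362,0,0,0,0,0,-0.612,-0.362,0,0,0,0,0,-0.612,-0.362,0,0,0,0,0]}}

```text
time_s: 44.7
ee_pos: [0.468, -0.2587, 0.1032]
tool_rot: [0.521, 0.853, -0.0, -0.001]
wrist_force: [0.6, 0.8, -0.4]
finger_gap: 0.0366
gripper_force: 46.4
```

{"method": "arm_command", "body": {"targets": [-0.612,-0.362,0,0,0,0,0,-0.612,-0.362,0,0,0,0,0,-0.31,-0.19,0,0,0,0,0,0,0,0,0,0,-0.337,0,0,0,0,0,0,-0.337,0,0,0,0,0,0,-0.337,0,0,0,0,0,0,-0.337,0,0,0,0,0,0,-0.337,0,0,0,0,0,0,0,0,0,0,0,0,0,0,0]}}

```text
time_s: 45.95
ee_pos: [0.4636, -0.3465, 0.1039]
tool_rot: [0.109, 0.994, 0.0, -0.001]
wrist_force: [0.3, -0.2, -1.5]
finger_gap: 0.0369
gripper_force: 46.4
```

```bash
python3 plan.py .4656,-.3459,.05,77.5 .4656,-.3459,.0125,77.5; python3 - <<'E'
from h import *
import pickle
c=manip.capture('wrist');pickle.dump(c,open('w9.pkl','wb'));save(c,'w9',None,1.4)
E
```

```text
t 45.95 p [ 0.4636 -0.3465  0.1039] ydeg 77.5 tilt [-0.0016  0.0007] gap 0.0369 F 46.4 W [ 0.3 -0.2 -1.5] q [ 0.08  0.3   0.6   1.8  -0.19  1.1   2.1 ]
.4656,-.3459,.05,77.5 turn [ 0.001 -0.003  0.001] shift [-0.04  0.02  1.08]
.4656,-.3459,.0125,77.5 turn [0. 0. 0.] shift [0.   0.   0.75]
```

View pics/w9.png

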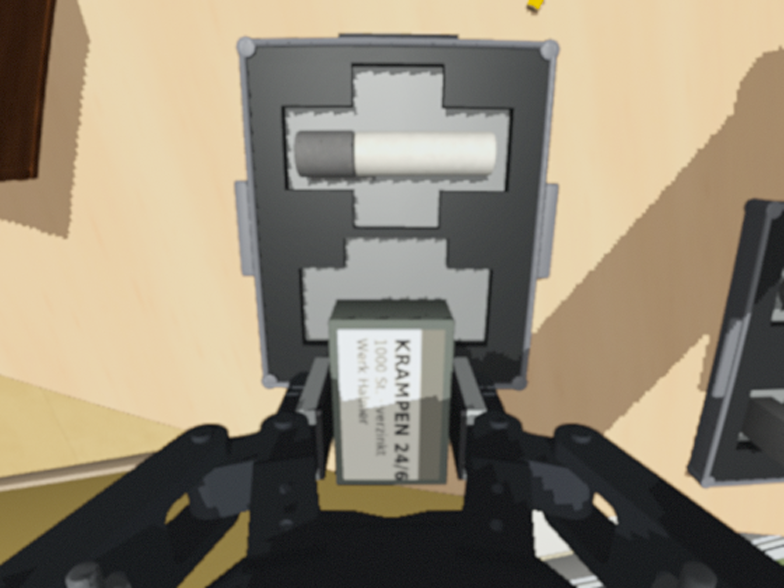

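w9.png shows glue B seated at (395,153). The staple box is held square at (392,400), and its pocket lies behind it with scoop corners (302,268), (490,268), (487,343) and (304,343). I'll compute the final offset.

```bash
python3 - <<'E'
from loc import *
c=pickle.load(open('w9.pkl','rb'));o=manip.observe();M=rot(o['tool_rot']);p=np.array(o['ee_pos'])
W=lambda p:(np.array(p,float)+.5)/1.4-.5
w=px2w(c,W([(302,268),(490,268),(487,343),(304,343)]),.016);print('pocket',w.mean(0).round(4),((w-p)@M)[:,:2].round(4))
w=px2w(c,W([(346,238),(447,238)]),.016);print('front',((w-p)@M)[:,:2].round(4))
z=p[2]-.0058+.022
w=px2w(c,W([(329,320),(454,320),(447,483),(337,485)]),z);print('box',w.mean(0).round(4),((w-p)@M)[:,:2].round(4))
print(p)
E
```

```text
pocket [ 0.4662 -0.3444  0.016 ] [[ 0.0195 -0.0469]
 [ 0.0194  0.0519]
 [-0.0232  0.0529]
 [-0.023  -0.0483]]
front [[ 0.0353 -0.0233]
 [ 0.0352  0.0287]]
box [ 0.4652 -0.3467  0.1204] [[ 0.0284 -0.0187]
 [ 0.0284  0.0185]
 [-0.0305  0.0187]
 [-0.0312 -0.0187]]
[ 0.46400191 -0.34642294  0.10417536]
```

{"method": "arm_command", "body": {"targets": [-0.03,0.04,0.4,0,0,0,0,0,0,0.6,0,0,0,0,0,0,0.4,0,0,0,0,0,0,0.25,0,0,0,0,0,0,0.12,0,0,0,0,0,0,0.06,0,0,0,0,0,0,0,0,0,0,0]}}

```text
time_s: 46.88
ee_pos: [0.4671, -0.345, 0.0137]
tool_rot: [0.107, 0.994, -0.0, 0.0]
wrist_force: [0.5, -0.1, -0.3]
finger_gap: 0.0371
gripper_force: 46.4
```

{"method": "arm_command", "body": {"targets": [0,0,0.03,0,0,0,0,0,0,0,0,0,0,0.62,0,0,0,0,0,0,0.62,0,0,0,0,0,0,0.62,0,0,0,0,0,0,0.62,0,0,-0.2,0,0,0,0.62,0,0,-0.5,0,0,0,0.62,0,0,-0.7,0,0,0,0.62,0,0,-0.7,0,0,0,0.62,0,0,-0.7,0,0,0,0.8,0,0,-0.4,0,0,0,1,0,0,0,0,0,0,1,0,0,0,0,0,0,1]}}

```text
time_s: 48.5
ee_pos: [0.4663, -0.3443, 0.1711]
tool_rot: [0.107, 0.994, 0.0, -0.0]
wrist_force: [-0.0, -0.3, -0.4]
finger_gap: 0.0853
gripper_force: 0.0
```

```bash
python3 plan.py; python3 - <<'E'
from loc import *
c=manip.capture('wrist');o=manip.observe();M=rot(o['tool_rot']);p=np.array(o['ee_pos'])
K=np.array([[c['fx'],0,c['cx']],[0,c['fy'],c['cy']],[0,0,1]]);A=rot(c['attitude'])
def proj(w): return cv2.projectPoints(np.array([w],float),cv2.Rodrigues(A.T)[0],-A.T@np.array(c['eye']),K,np.array(c['dist']))[0].ravel()
u=proj([.4665,-.345,.028]);print('centre px',u)
g=cv2.cvtColor(c['frame'],cv2.COLOR_RGB2GRAY);x,y=map(int,u)
print('row',g[y-5,x-60:x+60:3]);print('col',g[y-80:y+80:4,x-3])
b=(g>140).astype('uint8');n,l,s,ce=cv2.connectedComponentsWithStats(b)
for i in range(1,n):
    if s[i,4]>200: print(s[i],ce[i].round(0))
E
```

```text
t 48.50 p [ 0.4663 -0.3443  0.1711] ydeg 77.8 tilt [-0.0008  0.0007] gap 0.0853 F 0.0 W [-0.  -0.3 -0.4] q [ 0.06  0.23  0.62  1.73 -0.14  1.22  2.07]
centre px [278.37038678 198.0433098 ]
row [ 68  71  60 104 169 168 169 169 169 169 169 169 169 160 167 231 227 212
 229 222 231 189 198 227 161 156 145 130 167 166 165 166 168 167 166 166
 165 162  63  66]
col [154 134 185 183 182 181 181 181  78  85 171 177  77 143 229 219 210 221
 215 228 230 216 216 219 212 221 230 232 135  57  72 162 154 139 172 141
 141 141 141 142]
[    0     0   560   375 97878] [244. 168.]
[ 218   62  124   87 5986] [285. 104.]
[530 103  30  33 418] [549. 125.]
[ 497  151   63   72 2075] [541. 188.]
[ 227  156  105   74 5349] [278. 193.]
[441 386  31  18 334] [455. 395.]
```

```bash
python3 -c "
from bench import manip
print(manip.job_done())"
```

```text
the job is handed in; nothing more can be done
None
```

Both kits are made up and handed in at about 48 s, with no verdict returned. All five items are in their pockets, checked in camera pictures except the staple box, where I only read pixel values, having used all 14 views; the marker and eraser were left where they lay.

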